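# Third hand at the screwing jig

## Task

A battery lantern has been left standing on the grey screwing jig, in the way: lift it off and set it down gently and upright in the middle of the round rubber pad on the bench, and let go of it. Then slide the wooden divider foot along the jig's bed, flat, square and centred, against the spring-loaded stop board and press with a steady 10 N or so, which pushes the board back about 8 mm (never to the end of its travel). Keep holding it like that as my third hand while I drive the screws: the program finishes while still pressing, and nothing else on the bench gets disturbed.

Things in the scene. Friction and masses are not known exactly. Their poses are not given: they have to be found in the camera images.
- jig: fixed screwing jig: grey-faced board bed 380 (its x) x 140 (its y) x 24 mm thick lying on the bench; its origin is the centre of the bed's underside, z up, bed top 24 mm above the origin. Its +x axis is the pushing direction, towards the stop board at the +x end; on the bench +x points roughly to the robot's left. Behind the stop board a fixed wooden block (x = 166 to 190 mm, 120 mm wide, top 69 mm above the bench) carries it on two sprung rods
- stop (a joint): how far the sprung stop board has been pushed back along the jig's +x, in m: 0 at rest, 0.020 at the end of its travel. Linear spring of 1.2 N per mm, no preload, so 10 N pushes it back about 8 mm
- stop_face (a point): centre of the stop board's flat front face (the face that looks along the jig's -x). The board is 100 mm wide (jig y), 40 mm tall (from 24.5 to 64.5 mm above the bench), 18 mm thick. At rest the face is at x = 125 mm, y = 0, 44 mm above the bench in the jig frame; it moves back with the joint
- divider: loose wooden divider foot, an inverted T, 0.3 kg, flat on the jig bed near the bed's -x end, its x roughly along the jig's x: block 110 (its x) x 80 (its y) x 36 mm tall with an upright plywood tongue in the middle, 18 mm thick (x) and 60 mm wide (y), from 36 to 91 mm above the underside. Origin is the centre of the underside, z up. Its +x end face (55 mm from the origin) goes against the stop board. The tongue can be gripped from above across its 18 mm
- lantern: loose battery lantern, about 0.45 kg, standing on the jig bed between divider and stop board: round grey base 84 mm across, clear barrel, cap 80 mm across whose top is 113 mm above the underside, and a rigid steel arch handle over the cap: a straight bar 10 mm in diameter and 70 mm long along the lantern's y axis, its centre line 155 mm above the underside. Origin is the centre of the underside, z up
- pad: fixed round black rubber pad, 140 mm across and 6 mm thick, flat on the bench beyond the left or the right end of the jig; origin is the centre of its underside (bench level)
- carton: fixed open cardboard carton 120 x 120 x 60 mm, on the bench beyond the other end of the jig; origin is the centre of its underside. Not part of the job
- jar: small glass screw jar with a steel lid, 60 mm across, 85 mm tall, standing on the bench; to be left alone
- tin: closed tin, 66 mm across, 100 mm tall, standing on the bench; to be left alone
- roll: white plastic ring (empty spool) lying flat, 90 mm across, 40 mm tall on the bench; to be left alone
- driver: screwdriver lying flat on the bench; to be left alone
- hammer: hammer lying flat on the bench; to be left alone
- offcut: plywood offcut lying flat, 140 x 60 x 24 mm on the bench; to be left alone

How it is judged:
On the way, in this order (a step that is already met when the one before it is completed fails the run):
1. the lantern is lifted clear of the jig (height (world z) of lantern above 0.055 m and contact force between lantern and jig below 0.1 N and angle between lantern's own z axis and vertical below 0.4 rad), for 0.1 s.
2. the lantern stands upright on the rubber pad, released (horizontal distance between lantern and pad below 0.03 m and height (world z) of lantern below 0.011 m and angle between lantern's own z axis and vertical below 0.08 rad and contact force between the fingers and lantern below 0.1 N and linear speed of lantern below 0.02 m/s), for 0.2 s.
3. the divider is pressed steadily against the stop board (contact force between divider and stop between 6 and 15 N and value of joint stop between 0.0045 and 0.013 m and velocity of joint stop between -0.005 and 0.005 m/s and y of divider in the frame of jig between -0.012 and 0.012 m and z of divider in the frame of jig below 0.028 m and angle between the x axis of divider and the x axis of jig, either way round below 0.07 rad and angle between divider's own z axis and vertical below 0.05 rad and linear speed of divider below 0.01 m/s and contact force between any of the fingers, the arm and divider above 2 N), for 1 s.
At the end, for the whole second after the job is handed in: Still pressing the divider on the stop board at 6 to 15 N (4.5 to 13 mm back), all at rest; divider flat on the bed (4 mm), within 12 mm of the centre line, square within 0.07 rad; lantern upright (0.08 rad) on the pad within 30 mm of its centre, not touched by the fingers (all of step 2 and all of step 3); the arm keeps its last pose, push and grip.
It fails at once if the stop board is driven to the end of its travel (past 18.5 mm) (value of joint stop above 0.0185 m).
It fails at once if the lantern is tipped beyond 0.6 rad (angle between lantern's own z axis and vertical above 0.6 rad).
It fails at once if the lantern is dropped or banged onto the pad (over 65 N) (contact force between lantern and pad above 65 N).
It fails at once if a bystander on the bench is moved over 30 mm (distance of any of jar, tin, roll, driver, hammer, offcut from where it was at the start of the episode above 0.03 m).
It also fails if it takes over 69 s, if anything falls off the work surface, if the arm or the gripper's body presses on something with over 40 N, if the wrist force passes 120 N, or if a joint passes its speed limit or range.

## Robot

A 7-joint arm with a two-finger parallel gripper is mounted at the origin on the work surface. World frame = base frame: x ahead of the robot, y to its left, z up, the work surface at z = 0. Lengths are in m, angles in rad, forces in N, time in s.
With the tool pointing down it reaches from about 0.425 to 1.025 m from the base axis. Payload 9.4 kg.
Tool frame: the origin (TCP) lies at the very end of the fingers, on their centre line; the grasp point (between the pads) lies 19 mm behind it; z points along the fingers, y is the line along which they close (so a half turn about z gives the same grasp; the last joint's range is limited). The gripper opens to 93 mm and grips with 3 to 60 N. Pads are 15 mm wide; open, the fingers measure 128 mm over their backs; the gripper's body (75 mm by 188 mm) begins 65 mm behind the grasp point.
Start: joints at [-1.269, 0.599, -0.003, 1.599, 0.002, 0.943, -0.08], TCP at [0.268, 0.674, 0.187] pointing down, gripper open.
Joint ranges: [-2.57, 2.57], [-0.35, 1.97], [-1.29, 1.29], [0.11, 2.56], [-1.05, 4.19], [0.11, 1.86], [-2.63, 2.63]. Speed limits (rad/s): [2.22, 2.22, 3.01, 3.01, 3.14, 3.14, 3.14].

## Interface

Orientations are given as a rotation vector (axis times angle).
In Python, from plant import ctrl gives the robot as it stands. Calls block until the motion is done:
- ctrl.movep(position, orientation): joint-space move of the TCP to a pose.
- ctrl.move_straight(position, speed=0.15, frame=None, stop_force=None): straight line of the TCP; frame=None keeps the orientation; speed is the mean speed in m/s. With stop_force (N) it stops when the force on the tool has changed by that much, and returns True; else False.
- ctrl.goto_joints(angles): joint-space move.
- ctrl.set_gripper(opening, f_grip=None): finger opening in m; f_grip is the grip in N (None keeps the last); returns when the fingers have stopped.
- ctrl.hold(seconds).
- ctrl.solve_ik(position, orientation): joint angles nearest the present ones, or None.
- ctrl.state(): the state.
- ctrl.capture(name): name is "scene" or "side" or "wrist"; returns the picture (400x640x3 uint8, red, green, blue); there is no depth.
- ctrl.camera_info(name): a dict with "mtx" (3x3 intrinsics, pixels), "k1" (the pictures are not rectified: a ray, as slopes to the right and down, at radius r is drawn at 1 + k1 r^2 times it, then the intrinsics apply), "R" (3x3) and "t" (3): a world point X has camera coordinates R X + t; the wrist camera has in their place "hand_eye" (4x4, takes a point from camera to tool coordinates, whose origin is the TCP and whose axes are the flange's). Camera axes: x right, y down, z forward; pixel columns grow to the right and rows downward; lengths in m; the calibration is good to about 2 mm. A picture is of the moment at which its call begins: read the wrist's pose just before it. camera_info takes no time and is no camera call.
A pose or a line that the arm cannot do raises ctrl.MotionError and nothing moves.
- ctrl.hand_in(): hands the job in; it is judged then, once.
Trained networks look in the newest picture that a camera, given by its name, has taken for a name from the list of things; names that differ only in an ending like _2 or _b are one class to them, and where a whole thing is asked for, a point or a joint stands for the part that bears it (a point fixed in the world has none). Each returns a list of dicts, best first, with "p" (0 to 1); they miss things now and then, are a little off and sometimes report something else, mostly with a low value. They report only what shows in the picture. A call takes as long as a camera call.
- ctrl.outline_of(camera, name): "mask" (400x640 bool, what is visible of it).
- ctrl.place_of(camera, name): "at" ([x, y, z] in m, in the coordinates of the camera as it stood for that picture, good to about 4 mm: a listed point, or the origin of a listed thing).
The state is a dict: "time": time; "qpos": joint angles; "joint_velocities": joint speeds; "joint_efforts": joint torques, N m; "tcp_pos": TCP position; "tool_rot": TCP orientation; "force": force on the tool from outside, world axes, zero at the start; "wrist_torque": the same for the moment, N m; "width": finger opening in m; "grasp_force": force on a finger pad.
Only numpy, scipy, OpenCV 4.12 (cv2) and the standard library are available. Lean on these libraries where they do the work, as an engineer would, in place of code of your own. Each camera call takes 0.05 s, during which the arm holds its last target. There are 200 camera calls.

## Working session

There is one attempt and no reset: what is moved stays moved. The work goes in short steps, each a Python script; the robot and the scene stay as the last script left them, time stands still between calls to the robot, and variables do not carry over. Pictures are saved under pics/ and viewed, at most 10 in all, crops included, and the job is handed in when it is done.

```bash
ls; mkdir -p pics; cat > h.py <<'E'
import numpy as np, cv2
from scipy.spatial.transform import Rotation as Rn
from plant import ctrl
def towld(cam,p):
    c=ctrl.camera_info(cam); return np.array(c["R"]).T@(np.array(p)-np.array(c["t"]))
def proj(cam,X):
    c=ctrl.camera_info(cam); p=(np.array(c["R"])@np.atleast_2d(X).T).T+c["t"]
    s=p[:,:2]/p[:,2:]; s=s*(1+c["k1"]*(s**2).sum(1,keepdims=True)); M=np.array(c["mtx"])
    return s@M[:2,:2].T+M[:2,2]
E
python3 - <<'E'
from h import *
ims=[]
for cam in("scene","side"):
    im=ctrl.capture(cam); ims.append(im)
    for n in["jig","stop_face","divider","lantern","pad","carton","jar","tin","roll","driver","hammer","offcut"]:
        r=ctrl.place_of(cam,n)
        print(cam,n,[(round(d["p"],2),towld(cam,d["at"]).round(3).tolist()) for d in r[:2]])
    cv2.imwrite(f"pics/{cam}0.png",im[:,:,::-1])
s=ctrl.state();print(s)
for cam in("scene","side"):
    c=ctrl.camera_info(cam); print(cam, -np.array(c["R"]).T@np.array(c["t"]))
E
```

```text
pics
scene jig [(0.81, [0.532, -0.024, -0.01])]
scene stop_face [(0.89, [0.501, 0.098, 0.041]), (0.29, [0.753, -0.116, -0.002])]
scene divider [(0.89, [0.548, -0.147, 0.022]), (0.3, [0.513, 0.371, -0.002])]
scene lantern [(0.97, [0.529, -0.0, 0.022])]
scene pad [(0.57, [0.515, 0.371, -0.002])]
scene carton [(0.6, [0.485, -0.36, 0.0])]
scene jar [(0.82, [0.662, 0.383, -0.001])]
scene tin [(0.55, [0.656, -0.38, -0.003]), (0.49, [0.666, 0.383, -0.003])]
scene roll [(0.81, [0.305, 0.334, 0.002])]
scene driver [(0.72, [0.297, -0.261, -0.003])]
scene hammer [(0.98, [0.753, -0.119, -0.001]), (0.46, [0.295, -0.262, -0.005])]
scene offcut [(0.67, [0.748, 0.13, -0.002])]
side jig [(0.6, [0.522, -0.031, -0.003])]
side stop_face [(0.89, [0.5, 0.093, 0.045]), (0.57, [0.524, -0.031, -0.003])]
side divider [(0.76, [0.546, -0.154, 0.021]), (0.52, [0.496, 0.089, 0.043])]
side lantern [(0.93, [0.528, 0.001, 0.024])]
side pad []
side carton [(0.82, [0.484, -0.361, 0.001]), (0.6, [0.307, 0.33, -0.001])]
side jar [(0.84, [0.66, 0.382, 0.003]), (0.34, [0.524, -0.029, -0.002])]
side tin [(0.91, [0.657, -0.
[... 376 characters left out ...]
74,
        0.94293759, -0.07977673]), 'joint_velocities': array([-0.00024037,  0.00135147,  0.00076398,  0.00068378,  0.00181942,
        0.00094709, -0.00060624]), 'joint_efforts': array([-6.59060097e-04, -7.64818597e+01,  1.49579342e+00, -2.52702320e+01,
       -5.24681224e-02,  1.02274324e-02,  1.12364211e-05]), 'tcp_pos': array([0.26809857, 0.67361273, 0.18721554]), 'tool_rot': array([ 5.91359478e-01,  3.08541087e+00, -4.79005785e-05]), 'force': array([-0.78465289,  0.1051862 , -0.33336507]), 'wrist_torque': array([ 0.01593049, -0.00643464, -0.03197801]), 'grasp_force': 0.0, 'width': 0.09308005614346837}
scene [1.03583214 0.54922517 0.6138763 ]
side [ 0.06904672 -0.86282562  1.18111787]
```

```bash
cat >> h.py <<'E'
def T(x,y,yaw,P,z=0):
    c,s=np.cos(yaw),np.sin(yaw); P=np.atleast_2d(P)
    return P@np.array([[c,s,0],[-s,c,0],[0,0,1]])+[x,y,z]
def rect(lx,ly,z): return np.array([[a*lx/2,b*ly/2,z] for a,b in((1,1),(1,-1),(-1,-1),(-1,1),(1,1))])
def draw(cam,im,P,col,k=2):
    cv2.polylines(im,[np.round(proj(cam,P)*k).astype(int)],False,col,1,cv2.LINE_AA)
E
python3 - <<'E'
from h import *
th=np.arctan2(.1235,-.0265); print(th)
for cam,(u,v) in(("scene",None),("side",None)) and (("scene",(0,0)),("side",(0,0))):
    im=cv2.imread(f"pics/{cam}0.png"); im=cv2.resize(im,None,fx=2,fy=2,interpolation=cv2.INTER_CUBIC)
    for z in(0,.024): draw(cam,im,T(.527,-.028,th,rect(.38,.14,z)),(0,0,255))
    draw(cam,im,T(.547,-.150,th,rect(.11,.08,.036),.024),(0,255,0))
    draw(cam,im,T(.547,-.150,th,rect(.018,.06,.091),.024),(0,255,0))
    draw(cam,im,T(.5285,0,th,[[0,-.035,.155],[0,.035,.155]],.024),(255,0,0))
    p=proj(cam,[[.527,-.028,.05]])[0]*2; x0=int(np.clip(p[0]-400,0,480)); y0=int(np.clip(p[1]-300,0,200))
    print(cam,x0,y0); cv2.imwrite(f"pics/{cam}1.png",im[y0:y0+600,x0:x0+800])
E
```

```text
1.7821661322251414
scene 243 93
side 255 105
```

View pics/scene1.png

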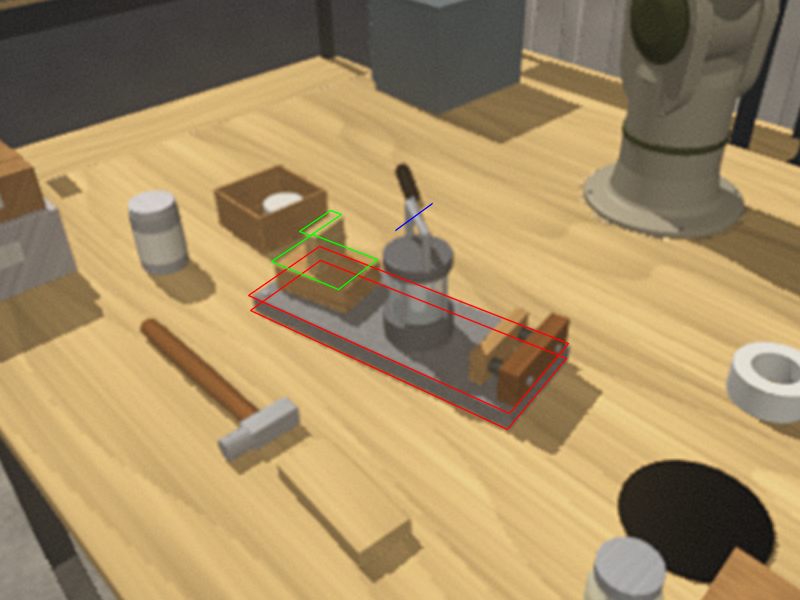

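View pics/side1.png

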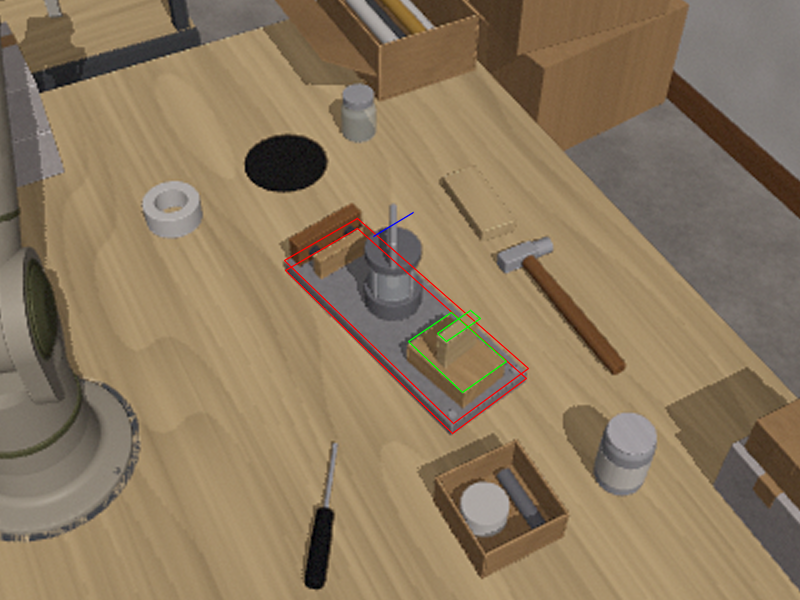

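The overlay shows that the networks' positions are roughly right, but yaw and handle direction are unclear. Scene view: lantern base at (418,335), pad at (695,520), divider at (330,280). I'll take a wrist view from above.

```bash
cat >> h.py <<'E'
def down(a):
    s,c=np.sin(a),np.cos(a)
    return Rn.from_matrix(np.array([[-s,c,0],[c,s,0],[0,0,-1.]]) ).as_rotvec()
def wristpose():
    s=ctrl.state(); M=np.eye(4); M[:3,:3]=Rn.from_rotvec(s["tool_rot"]).as_matrix(); M[:3,3]=s["tcp_pos"]
    return M@np.array(ctrl.camera_info("wrist")["hand_eye"])
def wproj(E,X):
    c=ctrl.camera_info("wrist"); p=(np.atleast_2d(X)-E[:3,3])@E[:3,:3]
    s=p[:,:2]/p[:,2:]; s=s*(1+c["k1"]*(s**2).sum(1,keepdims=True)); M=np.array(c["mtx"])
    return s@M[:2,:2].T+M[:2,2]
E
sed -i 's/down(a):/down(a): # tool y at angle a/; s/\[\[-s,c,0\],\[c,s,0\]/[[-s,c,0],[c,s,0]/' h.py
python3 - <<'E'
from h import *
print(ctrl.camera_info("wrist"))
m=Rn.from_rotvec(down(.3)).as_matrix(); print(m.round(2),np.linalg.det(m))
s=ctrl.state(); r=Rn.from_rotvec(s["tool_rot"]).as_matrix(); print(np.arctan2(r[1,1],r[0,1]))
for a in np.arange(-3,3.2,.5):
    q=ctrl.solve_ik([.53,-.02,.45],down(a)); print(round(a,2),None if q is None else np.round(q,2))
E
```

```text
{'mtx': array([[301.69950046,   0.        , 326.07012646],
       [  0.        , 301.69950046, 200.40679605],
       [  0.        ,   0.        ,   1.        ]]), 'k1': -0.029461115849333294, 'hand_eye': array([[ 2.13955650e-03, -9.55967829e-01, -2.93463680e-01,
         8.03919717e-02],
       [ 9.99997540e-01,  1.87373221e-03,  1.18693911e-03,
         8.69020907e-04],
       [-5.84803257e-04, -2.93465497e-01,  9.55969487e-01,
        -1.97335146e-01],
       [ 0.00000000e+00,  0.00000000e+00,  0.00000000e+00,
         1.00000000e+00]])}
[[-0.3   0.96 -0.  ]
 [ 0.96  0.3   0.  ]
 [ 0.   -0.   -1.  ]] 0.9999999999999996
1.1920630657222664
-3.0 None
-2.5 [-0.93  0.24  1.13  1.69 -0.22  1.35 -2.27]
-2.0 [-0.93  0.24  1.13  1.69 -0.22  1.35 -1.77]
-1.5 [-0.91  0.23  1.08  1.69 -0.2   1.35 -1.29]
-1.0 [-0.76  0.18  0.86  1.69 -0.14  1.34 -0.88]
-0.5 [-0.67  0.17  0.73  1.68 -0.11  1.33 -0.41]
0.0 [-0.59  0.16  0.63  1.68 -0.1   1.33  0.06]
0.5 [-0.51  0.15  0.53  1.68 -0.08  1.33  0.54]
1.0 [-0.5   0.15  0.52  1.68 -0.08  1.33  1.03]
1.5 [-0.46  0.15  0.47  1.67 -0.07  1.33  1.52]
2.0 [-0.38  0.15  0.37  1.67 -0.06  1.33  2.  ]
2.5 [-0.23  0.15  0.2   1.66 -0.03  1.33  2.47]
3.0 [ 0.83  0.34 -1.23  1.61  0.32  1.42  2.57]
```

```bash
python3 - <<'E'
from h import *
ctrl.movep([.48,-.02,.32],down(1.57))
E=wristpose(); np.save("E0.npy",E)
im=ctrl.capture("wrist"); cv2.imwrite("pics/w0.png",im[:,:,::-1])
for n in["jig","stop_face","divider","lantern","pad"]:
    for d in ctrl.place_of("wrist",n)[:1]: print(n,round(d["p"],2),(E[:3,:3]@d["at"]+E[:3,3]).round(4))
ctrl.place_of
c=cv2.resize(im,None,fx=1.25,fy=1.25)[:,:,::-1]; cv2.imwrite("pics/w0v.png",c)
print(ctrl.state()["time"])
E
```

```text
jig 0.93 [ 0.5194 -0.0286  0.0017]
stop_face 0.95 [0.4964 0.096  0.0492]
divider 0.64 [ 0.5534 -0.1474  0.025 ]
lantern 0.86 [0.5272 0.0026 0.0262]
pad 0.97 [ 5.191e-01  3.698e-01 -1.000e-04]
4.2083
```

View pics/w0v.png

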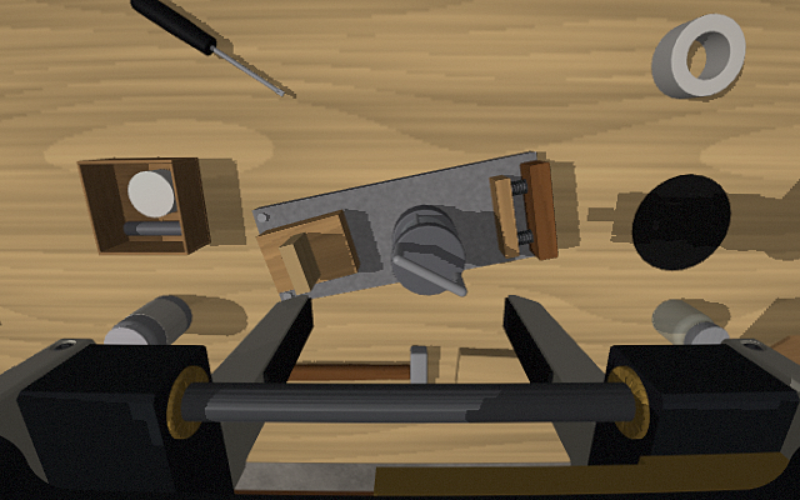

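Wrist view: the handle bar runs (395,258)–(463,292). The divider block's top-face corners are at (258,235), (342,212) and (357,270). The jig's edge runs (253,210)–(535,152), and the pad is at (682,222). I'll turn these into poses and check them with an overlay.

```bash
cat >> h.py <<'E'
def wray(E,uv,z):
    c=ctrl.camera_info("wrist"); k=c["k1"]
    s=cv2.undistortPoints(np.array(uv,float).reshape(-1,1,2),np.array(c["mtx"]),np.array([k,0,0,0,0.]))[:,0]
    d=np.c_[s,np.ones(len(s))]@E[:3,:3].T
    return E[:3,3]+d*((z-E[2,3])/d[:,2])[:,None]
E
cat > ov.py <<'E'
from h import *
import sys
E=np.load("E0.npy")
jx,jy,jt,dx,dy,dt,lx,ly,lt=map(float,sys.argv[2:11])
k=4; im=cv2.imread("pics/w0.png"); im=cv2.resize(im,None,fx=k,fy=k,interpolation=cv2.INTER_CUBIC)
def dr(P,col): cv2.polylines(im,[np.round(wproj(E,P)*k+k/2).astype(int)],False,col,1,cv2.LINE_AA)
dr(T(jx,jy,jt,rect(.38,.14,.024)),(0,0,255))
dr(T(jx,jy,jt,rect(.024,.12,.069)+[.178,0,0]),(0,0,255))
dr(T(jx,jy,jt,rect(.018,.10,.0645)+[.134,0,0]),(0,255,255))
dr(T(dx,dy,dt,rect(.11,.08,.036),.024),(0,255,0)); dr(T(dx,dy,dt,rect(.018,.06,.091),.024),(0,255,0))
a=np.linspace(0,6.3,50)
for r,z in((.042,0),(.04,.113)): dr(np.c_[lx+r*np.cos(a),ly+r*np.sin(a),0*a+z+.024],(255,0,255))
dr(T(lx,ly,lt,[[0,-.035,.155],[0,.035,.155]],.024),(255,0,0))
o=im[430:1000,780:1820]; cv2.imwrite(sys.argv[1],cv2.resize(o,(800,438),interpolation=cv2.INTER_AREA))
E
python3 - <<'E'
from h import *
E=np.load("E0.npy"); w=lambda p,z:wray(E,np.array(p)/1.25,z).round(4)
b=w([(395,258),(463,292)],.179); print("bar",b,b.mean(0),np.arctan2(*(b[1]-b[0])[1::-1]))
b=w([(258,235),(342,212),(357,270)],.060); print("block",b,np.arctan2(*(b[1]-b[0])[1::-1]),np.arctan2(*(b[2]-b[1])[1::-1])+np.pi/2,(b[0]+b[2])/2)
b=w([(253,210),(535,152)],.024); print("jig",b,np.arctan2(*(b[1]-b[0])[1::-1]))
E
python3 ov.py pics/ov1.png .522 -.0285 1.775 .551 -.149 1.80 .528 .001 0.9
```

```text
bar [[ 0.5113 -0.0305  0.179 ]
 [ 0.546   0.0353  0.179 ]] [0.52865 0.0024  0.179  ] 1.0855044735699635
block [[ 0.5204 -0.2066  0.06  ]
 [ 0.491  -0.0993  0.06  ]
 [ 0.5669 -0.0836  0.06  ]] 1.8382308744092422 1.774770739097794 [ 0.54365 -0.1451   0.06   ]
jig [[ 0.4955 -0.2242  0.024 ]
 [ 0.4199  0.1435  0.024 ]] 1.7735729537701148
```

View pics/ov1.png

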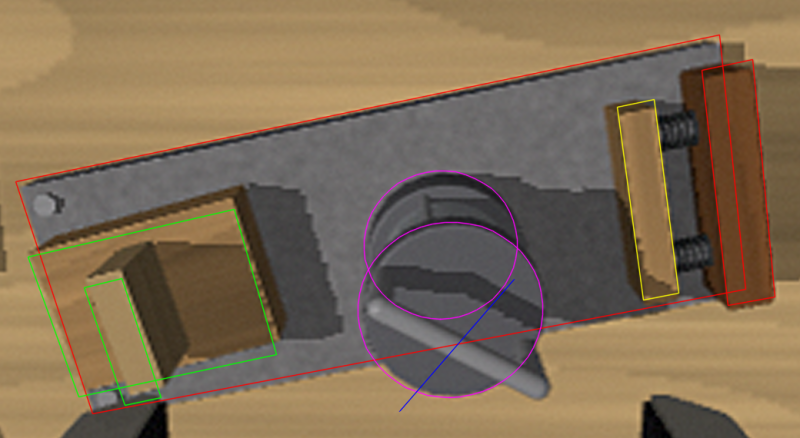

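```bash
python3 - <<'E'
from h import *
f=lambda:print({k:np.round(ctrl.state()[k],4).tolist() for k in("time","tcp_pos","force","width","grasp_force")})
a=-.485
ctrl.movep([.5287,.0024,.24],down(a))
ctrl.move_straight([.5287,.0024,.160],speed=.12,stop_force=8); f()
ctrl.set_gripper(0.0,40); f()
ctrl.move_straight([.5287,.0024,.265],speed=.1); f()
E=wristpose(); im=ctrl.capture("wrist"); im2=ctrl.capture("side")
cv2.imwrite("pics/lift.png",np.vstack([im,im2])[:,:,::-1][::1])
cv2.imwrite("pics/liftv.png",cv2.resize(np.hstack([im[:,120:520],im2[:,100:500]]),(800,400))[:,:,::-1])
E
```

```text
{'time': 6.65, 'tcp_pos': [0.5291, 0.0022, 0.1605], 'force': [-0.0321, 0.2461, 0.1511], 'width': 0.093, 'grasp_force': 0.0}
{'time': 8.1, 'tcp_pos': [0.5287, 0.0024, 0.16], 'force': [-0.2783, -0.7406, 0.3729], 'width': 0.0006, 'grasp_force': 0.0}
{'time': 9.3, 'tcp_pos': [0.5283, 0.0025, 0.2645], 'force': [0.2781, 0.5409, -0.3982], 'width': 0.0004, 'grasp_force': 0.0}
```

View pics/liftv.png

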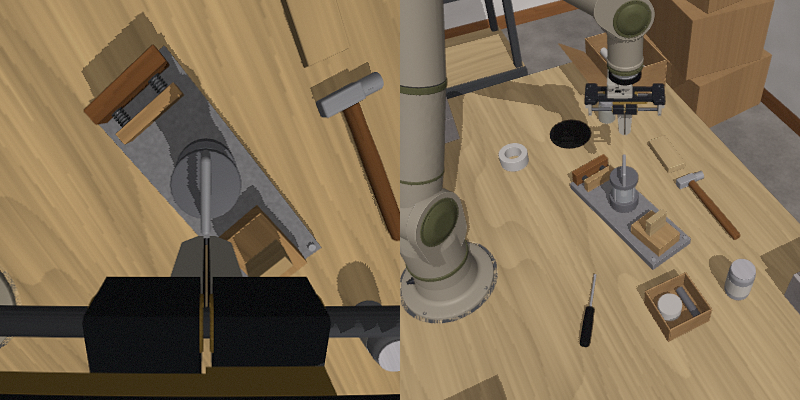

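The gripper closed on nothing: width is 0, and the lantern still stands on the jig, with the bar in the finger plane. I'll check the height and position with overlays.

```bash
python3 - <<'E'
from h import *
ctrl.set_gripper(.093)
E=wristpose(); np.save("E1.npy",E); im=ctrl.capture("wrist"); im=np.ascontiguousarray(im[:,:,::-1]); cv2.imwrite("pics/w1.png",im)
for n in["lantern"]:
    for d in ctrl.place_of("wrist",n)[:1]: print(n,round(d["p"],2),(E[:3,:3]@d["at"]+E[:3,3]).round(4))
si=ctrl.capture("side")
for d in ctrl.place_of("side","lantern")[:1]: print(towld("side",d["at"]))
tcp=ctrl.state()["tcp_pos"]
k=3
W=cv2.resize(im,None,fx=k,fy=k,interpolation=cv2.INTER_CUBIC)
S=cv2.resize(np.ascontiguousarray(si[:,:,::-1]),None,fx=k,fy=k,interpolation=cv2.INTER_CUBIC)
a=np.linspace(0,6.3,50); lx,ly=.5287,.0024
L=[np.c_[lx+r*np.cos(a),ly+r*np.sin(a),0*a+z+.024] for r,z in((.042,0),(.04,.113))]+[T(lx,ly,-.485,[[0,-.035,.155],[0,.035,.155]],.024),np.array([tcp-[.01,0,0],tcp+[.01,0,0]])]
for P,c in zip(L,[(255,0,255),(255,0,255),(255,0,0),(0,0,255)]):
    cv2.polylines(W,[np.round(wproj(E,P)*k).astype(int)],False,c,1); draw("side",S,P,c,k)
p=(wproj(E,[[lx,ly,.12]])[0]*k).astype(int); q=(proj("side",[[lx,ly,.15]])[0]*k).astype(int)
def crop(I,p):
    x=np.clip(p[0]-200,0,I.shape[1]-400);y=np.clip(p[1]-250,0,I.shape[0]-500); return I[y:y+500,x:x+400]
cv2.imwrite("pics/chk.png",np.hstack([crop(W,p),crop(S,q)]))
E
```

```text
lantern 0.65 [0.5281 0.0024 0.0229]
[5.25514726e-01 4.88166878e-04 2.40125588e-02]
```

View pics/chk.png

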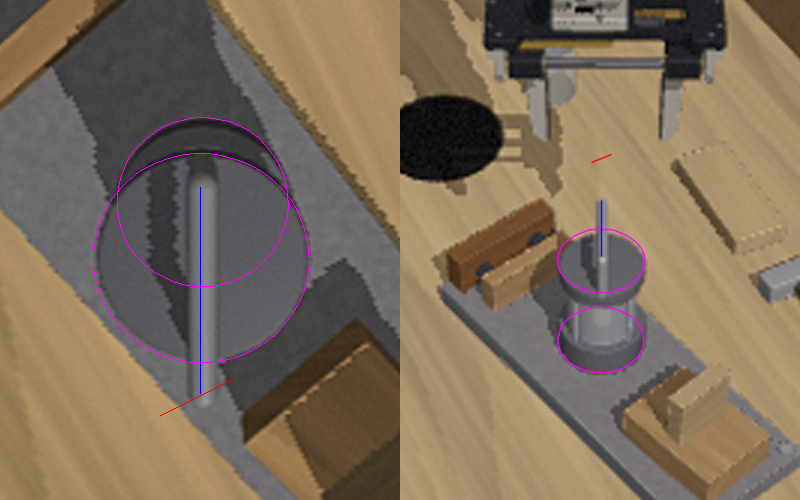

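The lantern model fits exactly, at (.5287,.0024) with the bar at z=.179. But the real fingertips show about 25 mm above the nominal TCP (side crop: tips at row 135, nominal TCP at row 158). I'll measure this by touching the top of the bar (z=.184) with the fingers closed.

```bash
python3 - <<'E'
from h import *
f=lambda:print({k:np.round(ctrl.state()[k],4).tolist() for k in("time","tcp_pos","force","width","grasp_force")})
ctrl.set_gripper(0,40)
ctrl.move_straight([.5287,.0024,.172],speed=.12)
print(ctrl.move_straight([.5287,.0024,.140],speed=.02,stop_force=2.5)); f()
z=ctrl.state()["tcp_pos"][2]
ctrl.move_straight([.5287,.0024,z+.03],speed=.1); ctrl.set_gripper(.093); f()
E
```

```text
True
{'time': 14.4333, 'tcp_pos': [0.5287, 0.0024, 0.1528], 'force': [-1.6294, 0.787, 8.0445], 'width': 0.0007, 'grasp_force': 3.9251}
{'time': 16.3583, 'tcp_pos': [0.5287, 0.0024, 0.1828], 'force': [-0.1425, 0.5806, -0.2751], 'width': 0.0927, 'grasp_force': 0.0}
```

The real tips are about 31 mm behind the reported TCP, so I'll offset for that.

```bash
python3 - <<'E'
from h import *
f=lambda:print({k:np.round(ctrl.state()[k],4).tolist() for k in("time","tcp_pos","force","width","grasp_force")})
ctrl.move_straight([.5287,.0024,.129],speed=.12,stop_force=8); f()
ctrl.set_gripper(0.0,40); f()
if ctrl.state()["width"]>.005:
    ctrl.move_straight([.5287,.0024,.24],speed=.1); f()
    E=wristpose(); im=ctrl.capture("side")
    for d in ctrl.place_of("side","lantern")[:1]: print(d["p"],towld("side",d["at"]))
    for a in(-.9,-.485,0,.3): q=ctrl.solve_ik([.517,.3705,.24],down(a)); print(a,None if q is None else np.round(q,2))
E
```

```text
{'time': 16.9583, 'tcp_pos': [0.5289, 0.0021, 0.1292], 'force': [1.1164, 0.2212, 0.4184], 'width': 0.0934, 'grasp_force': 0.0}
{'time': 18.2417, 'tcp_pos': [0.5284, 0.0025, 0.1289], 'force': [-1.2844, 0.1689, 0.5668], 'width': 0.0086, 'grasp_force': 40.0002}
{'time': 19.5, 'tcp_pos': [0.5283, 0.0024, 0.2394], 'force': [-0.1674, -0.1926, -4.7423], 'width': 0.0086, 'grasp_force': 39.999}
0.78 [0.52583231 0.00054346 0.13719028]
-0.9 [-1.17  0.51  0.7   1.79 -0.39  0.99 -1.21]
-0.485 [-1.11  0.49  0.6   1.78 -0.33  0.97 -0.86]
0 [-1.03  0.47  0.48  1.78 -0.26  0.96 -0.45]
0.3 [-0.98  0.46  0.4   1.77 -0.22  0.95 -0.19]
```

```bash
python3 - <<'E'
from h import *
f=lambda:print({k:np.round(ctrl.state()[k],4).tolist() for k in("time","tcp_pos","force","width","grasp_force")})
P=lambda z:[.517,.3705,z]
ctrl.move_straight(P(.24),speed=.16)
ctrl.move_straight(P(.127),speed=.12); f()
print(ctrl.move_straight(P(.100),speed=.02,stop_force=2.5)); f()
E
```

```text
{'time': 23.1417, 'tcp_pos': [0.5176, 0.3707, 0.1277], 'force': [0.0361, 0.0551, -3.6985], 'width': 0.0087, 'grasp_force': 39.9988}
True
{'time': 23.975, 'tcp_pos': [0.5162, 0.3709, 0.1106], 'force': [-2.8126, 0.18, 4.3077], 'width': 0.0085, 'grasp_force': 40.0006}
```

```bash
python3 - <<'E'
from h import *
f=lambda:print({k:np.round(ctrl.state()[k],4).tolist() for k in("time","tcp_pos","force","width","grasp_force")})
ctrl.set_gripper(.093); f()
p=ctrl.state()["tcp_pos"]
ctrl.move_straight([p[0],p[1],.215],speed=.13)
ctrl.movep([.50,-.06,.24],down(1.775))
ctrl.hold(.2)
E=wristpose(); np.save("E0.npy",E); im=ctrl.capture("wrist"); cv2.imwrite("pics/w0.png",im[:,:,::-1])
for n in["jig","stop_face","divider"]:
    for d in ctrl.place_of("wrist",n)[:1]: print(n,round(d["p"],2),(E[:3,:3]@d["at"]+E[:3,3]).round(4))
for c in("scene","side"):
    ctrl.capture(c)
    for n in("lantern","pad"):
        for d in ctrl.place_of(c,n)[:1]: print(c,n,round(d["p"],2),towld(c,d["at"]).round(3))
f(); print(ctrl.state()["qpos"].round(2))
E
sed -i 's/^o=im.*/cv2.imwrite(sys.argv[1],cv2.resize(im[:1120,300:2300],(800,448),interpolation=cv2.INTER_AREA))/' ov.py
python3 ov.py pics/ov2.png .5235 -.028 1.775 .548 -.148 1.80 .517 .3705 0.9
```

```text
{'time': 25.35, 'tcp_pos': [0.5159, 0.3701, 0.11], 'force': [0.3252, 0.0971, -0.338], 'width': 0.0928, 'grasp_force': 0.0}
jig 0.8 [ 0.5223 -0.0283  0.0012]
stop_face 0.92 [0.4987 0.0942 0.0465]
divider 0.9 [ 0.5511 -0.1498  0.0256]
scene lantern 0.62 [ 0.753 -0.119 -0.004]
scene pad 0.64 [0.514 0.368 0.   ]
side lantern 0.9 [0.515 0.37  0.004]
side pad 0.9 [ 0.516  0.367 -0.008]
{'time': 29.2833, 'tcp_pos': [0.5, -0.06, 0.24], 'force': [0.375, 0.3302, 0.3299], 'width': 0.0929, 'grasp_force': 0.0}
[-0.09  0.27  0.12  2.04 -0.04  0.83  1.83]
```

View pics/ov2.png

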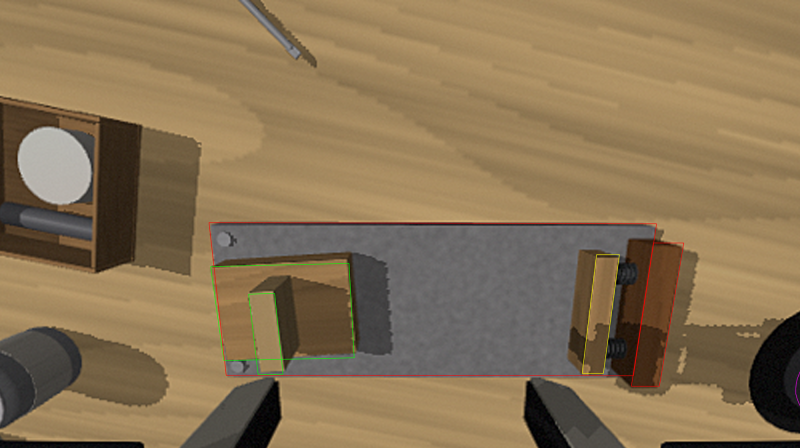

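The jig fits the overlay, and the divider fits to within about 1 mm with slightly more yaw (about 1.815). The lantern stands on the pad about 2 mm off centre. Next I'll grip the tongue.

```bash
cat >> h.py <<'E'
J=np.array([.5235,-.028]); jt=1.775; ex=np.array([np.cos(jt),np.sin(jt)]); ey=np.array([-ex[1],ex[0]])
def jp(x,y,z): return [*(J+x*ex+y*ey),z]
def f():
    s=ctrl.state(); d=s["tcp_pos"][:2]-J
    print(round(s["time"],2),"jig xy",(d@ex).round(4),(d@ey).round(4),"z",s["tcp_pos"][2].round(4),"F",(s["force"][:2]@ex).round(2),(s["force"][:2]@ey).round(2),s["force"][2].round(2),"w",s["width"].round(4),s["grasp_force"].round(1),"M",s["wrist_torque"].round(2))
E
python3 - <<'E'
from h import *
ctrl.movep([.547,-.1485,.125],down(1.815))
print(ctrl.move_straight([.547,-.1485,.034],speed=.1,stop_force=6)); f()
ctrl.set_gripper(0,50); f()
if ctrl.state()["width"]>.012:
    ctrl.move_straight(jp(-.10,0,.034),speed=.04,frame=down(jt)); f()
    ctrl.move_straight(jp(.055,0,.034),speed=.06); ctrl.hold(.3); f()
    im=ctrl.capture("side"); p=proj("side",[jp(.05,0,.06)])[0].astype(int)
    im2=ctrl.capture("wrist")
    a=cv2.resize(im[p[1]-60:p[1]+60,p[0]-80:p[0]+80],(400,300),interpolation=cv2.INTER_CUBIC)
    b=cv2.resize(im2[100:340,160:480],(400,300)); cv2.imwrite("pics/g.png",np.hstack([a,b])[:,:,::-1])
    E=wristpose(); 
    for d in ctrl.place_of("wrist","divider")[:1]: print(d["p"],(E[:3,:3]@d["at"]+E[:3,3]).round(4))
E
```

```text
FalseTraceback (most recent call last):
  File "<stdin>", line 3, in <module>
  File "h.py", line 35, in f
    print(round(s["time"],2),"jig xy",(d@ex).round(4),(d@ey).round(4),"z",s["tcp_pos"][2].round(4),"F",(s["force"][:2]@ex).round(2),(s["force"][:2]@ey).round(2),s["force"][2].round(2),"w",s["width"].round(4),s["grasp_force"].round(1),"M",s["wrist_torque"].round(2))
                                                                                                                                                                                            ^^^^^^^^^^^^^^^^
AttributeError: 'float' object has no attribute 'round'
```

```bash
sed -i 's/s\["width"\].round(4),s\["grasp_force"\].round(1)/round(s["width"],4),round(float(s["grasp_force"]),1)/' h.py
python3 - <<'E'
from h import *
f()
ctrl.set_gripper(0,50); f()
if ctrl.state()["width"]>.012:
    ctrl.move_straight(jp(-.10,0,.034),speed=.04,frame=down(jt)); f()
    ctrl.move_straight(jp(.055,0,.034),speed=.06); ctrl.hold(.3); f()
    im=ctrl.capture("side"); p=proj("side",[jp(.05,0,.06)])[0].astype(int)
    im2=ctrl.capture("wrist")
    a=cv2.resize(im[p[1]-60:p[1]+60,p[0]-80:p[0]+80],(400,300),interpolation=cv2.INTER_CUBIC)
    b=cv2.resize(im2[100:340,160:480],(400,300)); cv2.imwrite("pics/g.png",np.hstack([a,b])[:,:,::-1])
    E=wristpose(); 
    for d in ctrl.place_of("wrist","divider")[:1]: print(d["p"],(E[:3,:3]@d["at"]+E[:3,3]).round(4))
E
```

```text
31.0 jig xy -0.1229 0.0011 z 0.0345 F -0.89 -0.47 0.09 w 0.0931 0.0 M [ 0.06  0.   -0.03]
32.15 jig xy -0.1227 0.0014 z 0.034 F 1.73 -0.68 0.05 w 0.0177 49.9 M [ 0.08  0.   -0.01]
32.87 jig xy -0.0993 -0.0001 z 0.034 F 1.81 0.78 -0.13 w 0.0174 49.9 M [0.36 0.02 0.07]
35.9 jig xy 0.0549 -0.0 z 0.034 F -0.01 0.11 -3.67 w 0.0177 49.9 M [ 0.02 -0.01 -0.04]
0.67 [0.5174 0.0246 0.028 ]
```

View pics/g.png

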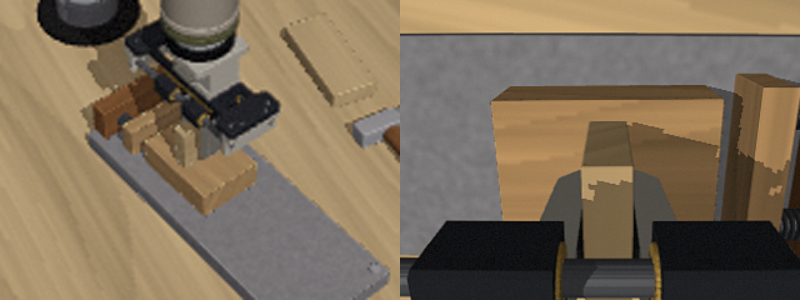

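The divider is held square, about 15 mm short of the stop, and its weight hangs on the gripper (Fz −3.7). I'll lower it onto the bed, then press.

```bash
python3 - <<'E'
from h import *
print(ctrl.move_straight(jp(.055,0,.0315),speed=.01,stop_force=3)); f()
z=ctrl.state()["tcp_pos"][2]
ctrl.move_straight(jp(.064,0,z),speed=.03); ctrl.hold(.2); f()
for x in(.068,.071,.074):
    ctrl.move_straight(jp(x,0,z),speed=.012); ctrl.hold(.25); f()
E
```

```text
True
36.26 jig xy 0.055 -0.0001 z 0.0339 F 0.25 -0.04 6.66 w 0.0178 49.9 M [-0.08  0.15  0.01]
36.91 jig xy 0.0644 -0.0001 z 0.034 F 1.93 0.21 2.59 w 0.0178 49.9 M [ 0.59 -0.01  0.16]
37.64 jig xy 0.0678 -0.0001 z 0.034 F -3.35 -0.38 3.71 w 0.0177 49.9 M [-0.55 -0.32 -0.11]
38.29 jig xy 0.0711 -0.0 z 0.034 F -2.61 0.48 4.12 w 0.0176 49.9 M [-0.62 -0.22 -0.16]
38.94 jig xy 0.0733 0.0001 z 0.034 F -4.62 0.03 3.37 w 0.0179 49.9 M [-1.11 -0.31 -0.17]
```

```bash
python3 - <<'E'
from h import *
z=.034
def av():
    a=[]
    for _ in range(12): ctrl.hold(.03); s=ctrl.state(); a.append([*(s["force"][:2]@np.c_[ex,ey]),s["force"][2],(s["tcp_pos"][:2]-J)@ex])
    print(x,round(s["time"],2),np.mean(a,0).round(4))
for x in(.074,.077,.079):
    ctrl.move_straight(jp(x,0,z),speed=.012); av()
im2=ctrl.capture("wrist"); E=wristpose()
for n in("stop_face","divider"):
    for d in ctrl.place_of("wrist",n)[:1]:
        p=(E[:3,:3]@d["at"]+E[:3,3]); print(n,d["p"],((p[:2]-J)@ex).round(4),((p[:2]-J)@ey).round(4),p[2].round(4))
im=ctrl.capture("side"); p=proj("side",[jp(.09,0,.06)])[0].astype(int)
a=cv2.resize(im[p[1]-60:p[1]+60,p[0]-80:p[0]+80],(400,300),interpolation=cv2.INTER_CUBIC)
b=cv2.resize(im2[120:300,260:500],(400,300)); cv2.imwrite("pics/g2.png",np.hstack([a,b])[:,:,::-1])
E
```

```text
0.074 39.59 [-5.5276  0.1885  2.5532  0.0734]
0.077 40.39 [-7.7622  0.5487  3.0058  0.0758]
0.079 41.11 [-9.2809  0.6971  2.946   0.0773]
stop_face 0.55 0.1312 0.0014 0.0472
divider 0.92 0.0745 -0.0051 0.0268
```

View pics/g2.png

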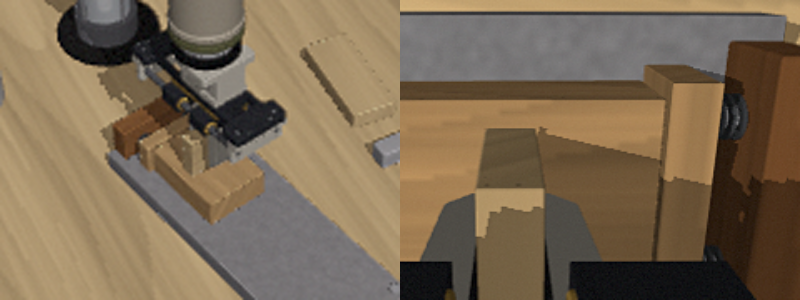

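The divider sits flush against the stop, flat and square, with the stop back about 7 mm. A slight increase, a steady hold, then hand in.

```bash
python3 - <<'E'
from h import *
ctrl.move_straight(jp(.0803,0,.034),speed=.012); ctrl.hold(.5)
for _ in range(4): f(); ctrl.hold(.4)
print(ctrl.hand_in())
E
```

```text
42.07 jig xy 0.0782 0.0002 z 0.034 F -10.17 0.52 2.42 w 0.0179 49.9 M [-2.2  -0.49 -0.31]
42.47 jig xy 0.0783 0.0002 z 0.034 F -10.13 0.93 3.01 w 0.0176 49.9 M [-2.21 -0.45 -0.29]
42.87 jig xy 0.0782 0.0002 z 0.034 F -10.69 0.25 3.52 w 0.0177 49.9 M [-2.23 -0.42 -0.31]
43.27 jig xy 0.0782 0.0002 z 0.034 F -10.26 0.6 3.86 w 0.018 49.9 M [-2.24 -0.45 -0.29]
the job is handed in; nothing more can be done
None
```

I handed the job in at about 43 s, verdict not reported back: the lantern is standing released on the pad about 2 mm off centre, and the arm is still pressing the divider against the stop board with about 10 N, which I estimate has pushed it back 8 mm.

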